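# Air the cheese-ripening cabinet

### The arm

A 6-joint arm with a two-finger parallel gripper is mounted at the origin on the work surface. World frame = base frame: x ahead of the robot, y to its left, z up, the work surface at z = 0. Lengths are in mm, angles in rad, forces in N, time in s.
With the tool pointing down it reaches from about 300 to 775 mm from the base axis. Payload 14.6 kg.
Tool frame: the origin (TCP) lies midway between the tips of the shut fingers; the grasp point (between the pads) lies 19 mm behind it (manip.hold_point_z is the distance from the TCP to the grasp point, in mm); z points along the fingers, y is the direction in which the jaws open and shut (so a half turn about z gives the same grasp; the last joint's range is limited). The gripper opens to 94 mm and grips with 3 to 60 N. Pads are 16 mm wide; open, the fingers measure 119 mm over their backs; the gripper's body (75 mm by 177 mm) begins 78 mm behind the grasp point.
Start: joints at [-0.067, 0.3, 1.521, -0, 1.321, -0.067], TCP at [549.99, -0.002, 205.446] pointing down, gripper open.
Joint ranges: [-3.03, 3.03], [-0.79, 2.21], [0.23, 2.52], [-1.04, 4.18], [0, 3.07], [-2.55, 2.55]. Speed limits (rad/s): [2.22, 2.22, 2.57, 3.14, 3.14, 3.14].

### API

Orientations are given as [roll, pitch, yaw] about the fixed x, y, z axes, in that order (R = Rz(yaw) Ry(pitch) Rx(roll)).
In Python, from cell import manip gives the robot as it stands.
- The arm moves only by the shell command python3 -m crank 'ROWS' [OPENING] [FORCE]. ROWS is JSON, a list of rows, each an object with "offset": the shift along the world's x, y, z in m, a list of three; "spin": the turn about the world's z in degrees. In form: [{"offset": [dx, dy, dz], "spin": spin}, ...]. A call has exactly 8 rows; each row is the pose to reach, as a shift and turn from the pose measured when the call began; what a row does not reach only later rows make up. A row lasts 1/12 s, in which the tool goes at most 41.7 mm and 7.16 degrees, less where a joint would pass 70% of its speed; a pose out of reach is approached as far as the arm can. A call with a gripper value outside its range is refused whole. OPENING is the opening, from 0 (shut) to 1 (fully open), set as the call begins (- or left out, the last holds). The fingers move at their own pace and stop on an object; FORCE is the grip in N (left out, the last holds). Time passes only in rows, so rows that repeat a pose let the fingers close, or fill a call up. It gives the time, the measured TCP pose, the force and the opening at its end, in the units of the state.
- manip.read_state(): the state, without advancing time (a new reading comes with each control period).
- manip.camera(name): name is "scene" or "side" or "wrist"; returns a dict with "pixels" (384x512x3 uint8, red, green, blue), "fx", "fy", "cx", "cy" (pixels), "extrinsics" (4x4, takes a point from world to camera coordinates); the wrist camera has in their place "hand_eye" (4x4, takes a point from camera to tool coordinates, whose origin is the TCP and whose axes are the flange's). Camera axes: x right, y down, z forward; pixel columns grow to the right and rows downward; lengths in mm; the calibration is good to about 2 mm. The wrist camera is an equidistant fisheye: a pixel r from the principal point sees the ray r / f radians off the axis. A picture is of the moment at which its call begins: read the wrist's pose just before it. There is no depth.
- manip.sign_off(): hands the job in, once; it reports no verdict.
Trained networks look in a picture, given as the dict that the camera call returned (one of the last four; its "shot" number tells which), for a name from the list of things; names that differ only in an ending like _2 or _b are one class to them, and where a whole thing is asked for, a point or a joint stands for the part that bears it (a point fixed in the world has none). Each returns a list of dicts, best first, with "conf" (0 to 1); they miss things now and then, are a little off and sometimes report something else, mostly with a low value. They report only what shows in the picture. A call takes as long as a camera call.
- manip.search_frame(picture, name): "location" ([x, y, z] in mm, in world coordinates, good to about 4 mm: the middle of the surface that is visible of it).
- manip.masks_of(picture, name): "mask" (384x512 bool, what is visible of it).
The state is a dict: "clock": time; "joints": joint angles; "qd": joint speeds; "effort": joint torques, N m; "eef_pos": TCP position; "eef_rot": TCP orientation; "wrist_force": force on the tool from outside, world axes, zero at the start; "moment": the same for the moment, N m; "finger_gap": finger opening in mm.
Only numpy, scipy, OpenCV 4.12 (cv2) and the standard library are available. Lean on these libraries where they do the work, as an engineer would, in place of code of your own. Each camera call takes 0.05 s, during which the arm holds its last target. There are 200 camera calls.

### The job

Air the small steel cheese-ripening cabinet: pull its tray out all the way to its stop, keeping the little cheese lying in it, and swing the vent lever on the cabinet's deck so that it stands straight up. Do the two in either order, do not disturb the other cheeses and the jar, and let go of everything at the end.

Things in the scene. Friction and masses are not known exactly. Their poses are not given: they have to be found in the camera images.
- cabinet: Fixed steel cabinet on the table, 260 mm deep (its x) and 300 mm wide (its y), with an aluminium deck 330 mm wide and 12 mm thick on top (deck top 152 mm above the table). Origin: centre of its underside, on the table; z up, x level from its front (tray side) to its back. Closed, the tray's wooden front panel has its outer face 144 mm in front of (-x of) the origin.
- deck_edge (a point): Middle of the deck's lower front edge, 140 mm above the table, 190 mm in front of the cabinet's origin; axes as the cabinet's. The deck overhangs the closed tray's front by 46 mm and covers the knob, so the tool must come to it from in front, tilted 30 to 45 degrees from vertical, the fingers pointing down and towards the cabinet.
- tray (a joint): How far the wooden tray is out (m): 0 shut (start), 0.170 at its stop; it slides along the cabinet's -x. It runs with about 1 to 2 N of friction, and stays where left.
- tray_knob (a point): Grip point of the tray's dark steel knob; travels with the tray; axes as the cabinet's. The knob sticks out level from the middle of the tray's front, 100 mm above the table, 40 mm below the deck's underside: neck 12 mm across, then a head 28 mm in diameter and 16 mm long, outer end 43 mm from the front. This point is in the head's middle, on its axis, 35 mm from the front.
- tray_floor (a point): Centre of the tray's inner floor (upper face); travels with the tray; axes as the cabinet's. The inside measures 226 mm along x by 254 mm along y; the walls rise 37 mm above the floor.
- vent (a joint): Angle of the vent lever (rad): 0 leans 0.8 rad (46 degrees) from upright towards the cabinet's front, 0.8 is straight up, 1.6 leans as far towards the back. Starts leaning to the front, between 0 and 0.4. Stiff: it stays where it is left; moving it takes about 0.6 to 1 N at the ball.
- vent_tip (a point): Centre of the black ball, 26 mm in diameter, on the end of the vent lever, 90 mm from the pivot on a steel rod 10 mm thick.
- vent_pivot (a point): Centre of the lever's pivot, 22 mm above the deck's top, on a steel block (70 mm along x, 50 mm along y, 25 mm high) fixed on the deck. The pivot's axis is this point's y (within 0.25 rad of the cabinet's y); its x points to the lever's back: the ball leans towards -x at joint value 0, +x at 1.6.
- wheel: Little round cheese, 84 mm across, 30 mm high, 0.2 kg, lying loose in the tray, hidden while the tray is shut. Origin: centre of its underside.
- deck_cheese: Bystander: cheese block 90 x 60 x 50 mm, loose on the cabinet's deck in its back corner on the +y side. Origin: centre of its underside.
- wedge: Bystander: cheese block 140 x 90 x 70 mm, loose on the table. Origin: centre of its underside.
- jar: Bystander: amber jar 72 mm across, 95 mm high, loose on the table. Origin: centre of its underside.
- tomme: Bystander: grey cheese wheel 140 mm across, 55 mm high, loose on the table. Origin: centre of its underside.

How it is judged (in metres and radians):
At the end, for the whole second after the job is handed in: The tray is out to its stop (within 8 mm), the vent lever stands upright (within 0.14 rad, 8 degrees) and at rest, and the little cheese lies flat and still on the tray's floor (value of joint tray above 0.162 m and value of joint vent between 0.66 and 0.94 rad and z of wheel in the frame of tray_floor below 0.01 m and angle between wheel's own z axis and vertical below 0.15 rad and x of wheel in the frame of tray_floor between -0.113 and 0.113 m and linear speed of wheel below 0.02 m/s and velocity of joint vent between -0.05 and 0.05 rad/s); the robot touches nothing.
It fails at once if the cheese block on the deck is pushed more than 25 mm from its place or tipped (distance of deck_cheese from where it was at the start of the episode above 0.025 m or angle between deck_cheese's own z axis and vertical above 0.4 rad).
It fails at once if the large cheese block is pushed more than 25 mm from its place or tipped (distance of wedge from where it was at the start of the episode above 0.025 m or angle between wedge's own z axis and vertical above 0.4 rad).
It fails at once if the jar is pushed more than 25 mm from its place or tipped (distance of jar from where it was at the start of the episode above 0.025 m or angle between jar's own z axis and vertical above 0.4 rad).
It fails at once if the grey cheese wheel is pushed more than 25 mm from its place or tipped (distance of tomme from where it was at the start of the episode above 0.025 m or angle between tomme's own z axis and vertical above 0.4 rad).
It also fails if it takes over 54 s, if anything falls off the work surface, if the arm or the gripper's body presses on something with over 40 N, if the wrist force passes 120 N, or if a joint passes its speed limit or range.

## Working session

There is one attempt and no reset: what is moved stays moved. The work goes in short steps, Python scripts to look and compute and a shell command to move; the robot and the scene stay as the last step left them, time stands still between calls to the robot, and variables do not carry over. Pictures are saved under pics/ and viewed, about 8 in all and at most 12, crops included, and the job is handed in when it is done.

```bash
mkdir -p pics; ls; cat > h.py <<'E'
import numpy as np, cv2
from cell import manip
def shot(n,save=None):
    p=manip.camera(n)
    if save: cv2.imwrite('pics/%s.png'%save,p['pixels'][:,:,::-1])
    return p
def proj(p,X):
    E=np.array(p['extrinsics']);c=E[:3,:3]@np.array(X,float)+E[:3,3]
    return np.array([p['fx']*c[0]/c[2]+p['cx'],p['fy']*c[1]/c[2]+p['cy']])
def ray(p,u,v):
    E=np.array(p['extrinsics']);R=E[:3,:3];o=-R.T@E[:3,3]
    d=R.T@np.array([(u-p['cx'])/p['fx'],(v-p['cy'])/p['fy'],1]);return o,d/np.linalg.norm(d)
def atz(p,u,v,z):
    o,d=ray(p,u,v);return o+d*(z-o[2])/d[2]
E
python3 - <<'E'
from h import *
s=manip.read_state();print(s)
im=[]
for n in ('scene','side'):
    p=shot(n,n+'0');im.append(p['pixels'])
    E=np.array(p['extrinsics']);print(n,(-E[:3,:3].T@E[:3,3]).round())
    for t in ('cabinet','deck_edge','tray_knob','vent_tip','vent_pivot','deck_cheese','wedge','jar','tomme'):
        try: print(t,[(np.round(d['location'],1).tolist(),round(d['conf'],2)) for d in manip.search_frame(p,t)[:2]])
        except Exception as e: print(t,e)
E
```

```text
pics
{'clock': 0.0, 'joints': array([-6.65772491e-02,  3.00483635e-01,  1.52161193e+00,  1.31910503e-05,
        1.32069858e+00, -6.66112074e-02]), 'qd': array([-0.00070019,  0.00035946, -0.00240967, -0.00014717,  0.00070769,
       -0.00011657]), 'effort': array([-1.53750298e-03, -5.31805658e+01, -3.52735734e+01,  7.07558286e-02,
        2.43994006e-02, -4.79655944e-05]), 'eef_pos': array([5.49724263e+02, 3.14310706e-02, 2.04866409e+02]), 'eef_rot': array([-3.14039468e+00, -9.27216878e-05,  1.57082696e+00]), 'wrist_force': array([-0.01183697, -0.28836153, -0.80257564]), 'moment': array([ 0.00209523, -0.09395576, -0.03607738]), 'finger_gap': 94.13272503210706}
scene [1174.  -96. 1186.]
cabinet [([582.1, -198.7, 151.1], 0.66)]
deck_edge [([585.0, -195.6, 155.6], 0.6)]
tray_knob []
vent_tip [([504.9, -204.9, 241.9], 0.5)]
vent_pivot []
deck_cheese [([665.2, -311.3, 204.2], 0.94)]
wedge [([583.5, 400.3, 68.9], 0.59)]
jar [([744.8, 263.4, 90.4], 0.71)]
tomme [([581.5, -199.3, 153.4], 0.61), ([391.3, 315.8, 53.4], 0.56)]
side [ 473. -487.  813.]
cabinet [([547.9, -213.2, 155.0], 0.75)]
deck_edge [([549.6, -211.2, 153.3], 0.97)]
tray_knob []
vent_tip [([498.2, -214.8, 230.6], 0.79)]
vent_pivot [([499.1, -257.7, 178.0], 0.68)]
deck_cheese [([644.5, -325.6, 204.2], 0.61)]
wedge [([514.8, 368.4, 66.5], 0.69), ([547.9, -210.5, 152.8], 0.52)]
jar [([744.7, 253.5, 82.4], 0.78), ([501.4, -218.0, 234.8], 0.62)]
tomme [([379.4, 292.8, 61.7], 0.63)]
```

```bash
python3 -c "
import cv2,numpy as np
print(cv2.imread('pics/scene0.png').shape)"
```

```text
(384, 512, 3)
```

View pics/scene0.png

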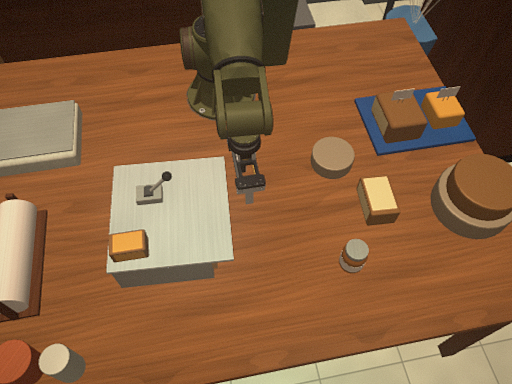

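View pics/side0.png

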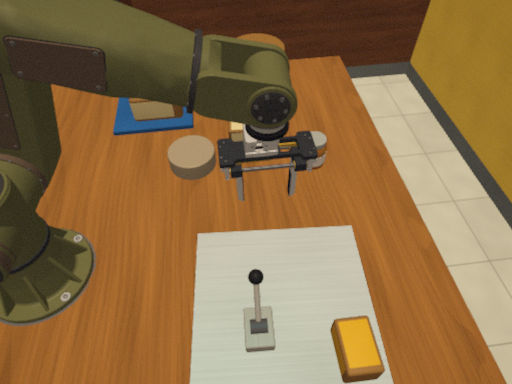

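```bash
python3 -m crank --help 2>&1 | head -20; python3 - <<'E'
from h import *
S=shot('scene');D=shot('side')
for n,p,c in(('scene',S,[(112,166),(224,158),(232,260),(107,272)]),('side',D,[(196,233),(356,226)])):
    g=cv2.cvtColor(p['pixels'],cv2.COLOR_RGB2GRAY)
    c=cv2.cornerSubPix(g,np.array(c,np.float32).reshape(-1,1,2),(6,6),(-1,-1),(3,30,.01)).reshape(-1,2)
    w=[atz(p,*q,152) for q in c]
    print(n,c.round(1).tolist(),np.round(w,1)[:,:2].tolist())
    print([np.linalg.norm(w[i]-w[(i+1)%len(w)]).round(1) for i in range(len(w))])
# ball: dark blob
pts=[]
for p,(u,v) in((S,(167,177)),(D,(256,276))):
    a=p['pixels'][v-12:v+13,u-12:u+13].max(2)<60
    n,l,st,ce=cv2.connectedComponentsWithStats(a.astype(np.uint8))
    i=1+np.argmax(st[1:,4]);pts.append(ce[i]+[u-12,v-12]);print(st[i],pts[-1])
(o1,d1),(o2,d2)=ray(S,*pts[0]),ray(D,*pts[1])
A=np.c_[d1,-d2];t=np.linalg.lstsq(A,o2-o1,rcond=None)[0]
print('ball',(o1+d1*t[0]).round(1),(o2+d2*t[1]).round(1))
print('block',[atz(S,u,v,177)[:2].round() for u,v in((149,190),)],[atz(D,u,v,177)[:2].round() for u,v in((259,325),)])
E
```

```text
invalid input: not JSON, or not a number
scene [[113.5, 165.89999389648438], [223.3000030517578, 155.6999969482422], [233.39999389648438, 258.5], [106.19999694824219, 272.20001220703125]] [[376.2, -359.3], [397.1, -41.5], [725.2, -64.1], [702.9, -381.8]]
[np.float64(318.4), np.float64(329.0), np.float64(318.5), np.float64(327.4)]
side [[197.1999969482422, 232.89999389648438], [350.8999938964844, 224.60000610351562]] [[398.6, -39.7], [726.8, -63.6]]
[np.float64(329.1), np.float64(329.1)]
[ 7  7  9  9 47] [166.40425532 176.27659574]
[  5   6  14  14 154] [255.31168831 276.52597403]
ball [ 503.7 -202.   241.3] [ 503.1 -201.3  241.6]
block [array([ 495., -259.])] [array([ 501., -260.])]
```

```bash
python3 -m crank '[{"offset":[0,0,0.04],"spin":0},{"offset":[0,-0.01,0.08],"spin":0},{"offset":[-0.01,-0.04,0.1],"spin":0},{"offset":[-0.02,-0.08,0.1],"spin":0},{"offset":[-0.03,-0.12,0.1],"spin":0},{"offset":[-0.04,-0.16,0.1],"spin":0},{"offset":[-0.046,-0.195,0.1],"spin":0},{"offset":[-0.046,-0.2015,0.1],"spin":0}]' 1 10
python3 - <<'E'
from h import *
s=manip.read_state();print(s['eef_pos'],s['eef_rot'])
p=shot('wrist','w1');print({k:np.round(v,2).tolist() for k,v in p.items() if k!='pixels'})
E
```

```text
clock: 1.77
eef_pos: [502.6, -205.8, 305.4]
eef_rot: [-3.141, 0.001, 1.567]
wrist_force: [-0.0, 0.8, -0.1]
finger_gap: 93.9
[ 502.60119628 -205.78459123  305.37048338] [-3.14126525e+00  6.93813662e-04  1.56698284e+00]
{'fx': 297.32, 'fy': 297.32, 'cx': 254.89, 'cy': 190.46, 'hand_eye': [[0.0, -0.96, -0.28, 82.0], [1.0, 0.0, -0.0, -0.78], [0.0, -0.28, 0.96, -178.92], [0.0, 0.0, 0.0, 1.0]], 'shot': 5}
```

View pics/w1.png

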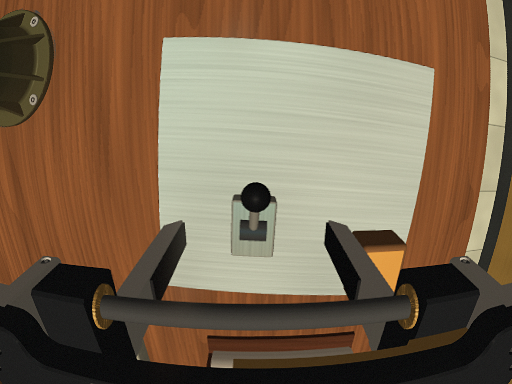

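The wrist view shows the ball at about (256,197), midway between the finger tips (185,222) and (327,222); the pivot block centre is near (254,230). I'll check these by ray and then descend.

```bash
cat >> h.py <<'E'
from scipy.spatial.transform import Rotation as Ro
def wray(p,s,u,v):
    H=np.array(p['hand_eye']);a=np.array([(u-p['cx'])/p['fx'],(v-p['cy'])/p['fy']]);r=np.linalg.norm(a)
    d=np.r_[a/r*np.sin(r),np.cos(r)];R=Ro.from_euler('xyz',s['eef_rot']).as_matrix()
    return R@H[:3,3]+s['eef_pos'],R@H[:3,:3]@d
def watz(p,s,u,v,z):
    o,d=wray(p,s,u,v);return (o+d*(z-o[2])/d[2]).round(1)
E
python3 - <<'E'
from h import *
s=manip.read_state();p=shot('wrist')
print(watz(p,s,256,197,241.4));
for q in((232,196),(273,196),(275,256),(231,255)):print(watz(p,s,*q,177))
E
python3 -m crank '[{"offset":[0.001,0.004,-0.02],"spin":0},{"offset":[0.001,0.004,-0.04],"spin":0},{"offset":[0.001,0.004,-0.06],"spin":0},{"offset":[0.001,0.004,-0.075],"spin":0},{"offset":[0.001,0.004,-0.083],"spin":0},{"offset":[0.001,0.004,-0.083],"spin":0},{"offset":[0.001,0.004,-0.083],"spin":0},{"offset":[0.001,0.004,-0.083],"spin":0}]'
python3 - <<'E'
from h import *
s=manip.read_state();p=shot('side','s2');print(s['eef_pos'],s['wrist_force'])
E
```

```text
[ 503.3 -200.6  241.4]
[ 477.3 -220.1  177. ]
[ 521.8 -220.2  177. ]
[ 525.6 -294.3  177. ]
[ 473.9 -292.9  177. ]
clock: 2.53
eef_pos: [505.2, -198.5, 223.4]
eef_rot: [3.14, 0.0, 1.569]
wrist_force: [0.1, -0.4, 0.7]
finger_gap: 93.8
[ 505.18145231 -198.51919948  223.39820818] [ 0.11591269 -0.42757979  0.69219527]
```

View pics/s2.png

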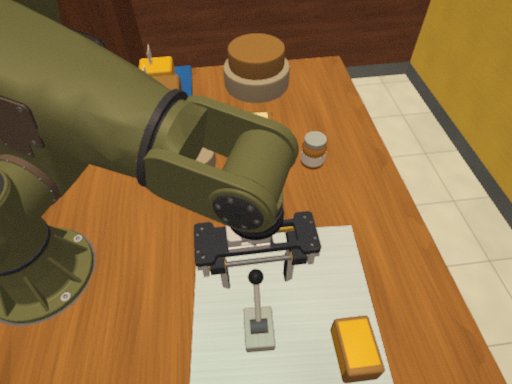

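```bash
python3 -m crank '[{"offset":[-0.001,-0.002,-0.001],"spin":0},{"offset":[-0.001,-0.002,-0.001],"spin":0},{"offset":[-0.001,-0.002,-0.001],"spin":0},{"offset":[-0.001,-0.002,-0.001],"spin":0},{"offset":[-0.001,-0.002,-0.001],"spin":0},{"offset":[-0.001,-0.002,-0.001],"spin":0},{"offset":[-0.001,-0.002,-0.001],"spin":0},{"offset":[-0.001,-0.002,-0.001],"spin":0}]' 0 10
```

```text
clock: 3.25
eef_pos: [504.1, -200.7, 222.4]
eef_rot: [3.14, 0.001, 1.568]
wrist_force: [-0.7, -0.4, 0.6]
finger_gap: 44.0
```

```bash
python3 -m crank '[{"offset":[0,0,0],"spin":0},{"offset":[0,0,0],"spin":0},{"offset":[0,0,0],"spin":0},{"offset":[0,0,0],"spin":0},{"offset":[0,0,0],"spin":0},{"offset":[0,0,0],"spin":0},{"offset":[0,0,0],"spin":0},{"offset":[0,0,0],"spin":0}]' 0 10
```

```text
clock: 3.92
eef_pos: [503.3, -200.4, 222.2]
eef_rot: [-3.141, -0.0, 1.568]
wrist_force: [-7.1, 1.4, 2.1]
finger_gap: 25.0
```

```bash
python3 -m crank '[{"offset":[-0.0005,-0.009,0.007],"spin":0},{"offset":[-0.001,-0.018,0.013],"spin":0},{"offset":[-0.002,-0.028,0.017],"spin":0},{"offset":[-0.002,-0.039,0.020],"spin":0},{"offset":[-0.003,-0.050,0.022],"spin":0},{"offset":[-0.003,-0.058,0.0225],"spin":0},{"offset":[-0.003,-0.058,0.0225],"spin":0},{"offset":[-0.003,-0.058,0.0225],"spin":0}]' 0 10
python3 - <<'E'
from h import *
S=shot('scene');D=shot('side','s3')
for p in(S,D):
    for t in('vent_tip','vent_pivot'): print(t,[(np.round(d['location'],1).tolist(),round(d['conf'],2)) for d in manip.search_frame(p,t)[:1]])
E
```

```text
clock: 4.58
eef_pos: [500.1, -259.8, 245.1]
eef_rot: [-3.141, 0.001, 1.567]
wrist_force: [-3.7, 0.7, 5.8]
finger_gap: 25.1
vent_tip [([663.8, -315.3, 205.3], 0.25)]
vent_pivot [([506.4, -259.2, 171.5], 0.63)]
vent_tip [([496.2, -260.6, 269.8], 0.63)]
vent_pivot [([499.5, -266.8, 181.9], 0.67)]
```

```bash
python3 -m crank '[{"offset":[0,0,0],"spin":0},{"offset":[0,0,0],"spin":0},{"offset":[0,0,0],"spin":0},{"offset":[0,0,0],"spin":0},{"offset":[0,0,0],"spin":0},{"offset":[0,0,0],"spin":0},{"offset":[0,0,0.01],"spin":0},{"offset":[0,0,0.03],"spin":0}]' 1 10
python3 -m crank '[{"offset":[0,0,0.03],"spin":0},{"offset":[0,0,0.06],"spin":0},{"offset":[0,0.02,0.09],"spin":0},{"offset":[0.01,0.06,0.1],"spin":0},{"offset":[0.02,0.10,0.1],"spin":0},{"offset":[0.03,0.14,0.1],"spin":0},{"offset":[0.04,0.18,0.1],"spin":0},{"offset":[0.05,0.22,0.1],"spin":0}]'
python3 - <<'E'
from h import *
S=shot('scene','sc4');D=shot('side','s4')
pts=[]
for p,g in((S,(500,-260,264)),(D,(500,-260,264))):
    u,v=proj(p,g).round().astype(int)
    a=p['pixels'][v-14:v+15,u-14:u+15].max(2)<60
    n,l,st,ce=cv2.connectedComponentsWithStats(a.astype(np.uint8))
    i=1+np.argmax(st[1:,4]);pts.append(ce[i]+[u-14,v-14]);print(st[i],pts[-1],(u,v))
(o1,d1),(o2,d2)=ray(S,*pts[0]),ray(D,*pts[1])
t=np.linalg.lstsq(np.c_[d1,-d2],o2-o1,rcond=None)[0]
print('ball',(o1+d1*t[0]).round(1),(o2+d2*t[1]).round(1))
E
```

```text
clock: 5.55
eef_pos: [499.6, -259.0, 274.0]
eef_rot: [-3.138, -0.001, 1.568]
wrist_force: [-0.8, 0.4, -0.3]
finger_gap: 74.9
clock: 6.22
eef_pos: [549.5, -37.0, 375.1]
eef_rot: [-3.139, -0.001, 1.568]
wrist_force: [-0.0, 0.2, -0.2]
finger_gap: 94.0
[10 10 10  9 49] [142.81632653 173.69387755] (np.int64(142), np.int64(174))
[  7   4  15  17 194] [257.90721649 303.11340206] (np.int64(258), np.int64(305))
ball [ 500.6 -257.9  263.7] [ 500.1 -257.2  264. ]
```

View pics/s4.png

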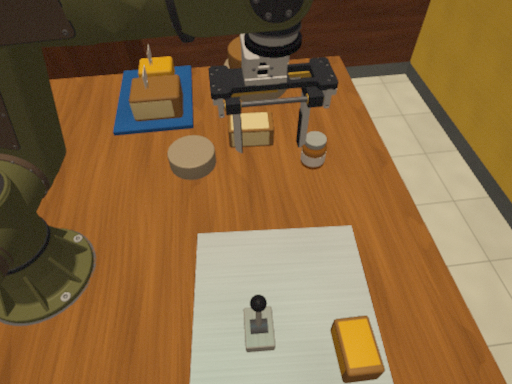

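The lever is upright: the ball is at z≈264, which is pivot height plus 90 mm, and it is drawn straight above its block at (258,303). Next comes tilting the tool. Moves have no tilt term, so I'll reach past the arm's limit, where the tool should tip outward, then spin that tilt towards the cabinet.

```bash
python3 -m crank '[{"offset":[0.01,0.01,0],"spin":7},{"offset":[0.02,0.02,0],"spin":14},{"offset":[0.03,0.03,0],"spin":21},{"offset":[0.04,0.037,0],"spin":28},{"offset":[0.05,0.037,0],"spin":35},{"offset":[0.06,0.037,0],"spin":42},{"offset":[0.07,0.037,0],"spin":49},{"offset":[0.08,0.037,0],"spin":56}]'
python3 -m crank '[{"offset":[0.01,0,0],"spin":7},{"offset":[0.02,0,0],"spin":14},{"offset":[0.03,0,0],"spin":21},{"offset":[0.04,0,0],"spin":28},{"offset":[0.05,0,0],"spin":34},{"offset":[0.06,0,0],"spin":34},{"offset":[0.08,0,0],"spin":34},{"offset":[0.10,0,0],"spin":34}]'
python3 -m crank '[{"offset":[0.03,0,0],"spin":0},{"offset":[0.06,0,0],"spin":0},{"offset":[0.09,0,0],"spin":0},{"offset":[0.12,0,0],"spin":0},{"offset":[0.15,0,0],"spin":0},{"offset":[0.15,0,0],"spin":0},{"offset":[0.15,0,0],"spin":0},{"offset":[0.15,0,0],"spin":0}]'
python3 -c "
from h import *
print(manip.read_state()['joints'].round(3))"
```

```text
clock: 6.98
eef_pos: [630.5, 2.2, 375.5]
eef_rot: [-3.138, -0.001, 2.556]
wrist_force: [-0.1, -0.3, 0.2]
finger_gap: 94.1
clock: 7.65
eef_pos: [730.6, 1.5, 377.1]
eef_rot: [-3.138, 0.0, -3.134]
wrist_force: [-0.0, 0.4, 0.5]
finger_gap: 93.6
clock: 8.32
eef_pos: [781.6, 1.2, 332.3]
eef_rot: [-3.138, 0.029, -3.134]
wrist_force: [0.4, 0.2, -0.0]
finger_gap: 93.7
[-0.045  0.944  0.235 -0.002  1.933 -1.624]
```

```bash
python3 -m crank '[{"offset":[0.04,0,0.04],"spin":0},{"offset":[0.08,0,0.08],"spin":0},{"offset":[0.12,0,0.12],"spin":0},{"offset":[0.16,0,0.16],"spin":0},{"offset":[0.2,0,0.2],"spin":0},{"offset":[0.25,0,0.25],"spin":0},{"offset":[0.3,0,0.3],"spin":0},{"offset":[0.3,0,0.3],"spin":0}]'
python3 -c "
from h import *
print(manip.read_state()['joints'].round(3))"
```

```text
clock: 8.98
eef_pos: [759.0, 0.8, 387.6]
eef_rot: [-3.138, 0.055, -3.134]
wrist_force: [-0.6, 0.3, 0.3]
finger_gap: 94.2
[-4.700e-02  8.720e-01  2.350e-01 -1.000e-03  1.979e+00 -1.626e+00]
```

```bash
python3 -m crank '[{"offset":[-0.02,0,0],"spin":7},{"offset":[-0.04,0,0],"spin":14},{"offset":[-0.06,0,0],"spin":21},{"offset":[-0.08,0,0],"spin":28},{"offset":[-0.10,0,0],"spin":35},{"offset":[-0.12,0,0],"spin":42},{"offset":[-0.14,0,0],"spin":49},{"offset":[-0.16,0,0],"spin":52}]'
python3 -c "
from h import *
print(manip.read_state()['joints'].round(3))"
python3 -m crank '[{"offset":[0,0,0],"spin":7},{"offset":[0,0,0],"spin":14},{"offset":[0,0,0],"spin":21},{"offset":[0,0,0],"spin":28},{"offset":[0,0,0],"spin":28},{"offset":[0,0,0],"spin":28},{"offset":[0,0,0],"spin":28},{"offset":[0,0,0],"spin":28}]'
python3 -c "
from h import *
s=manip.read_state();print(s['joints'].round(3));print(Ro.from_euler('xyz',s['eef_rot']).as_matrix().round(3))"
```

```text
clock: 9.65
eef_pos: [597.8, 2.1, 387.8]
eef_rot: [-3.138, 0.054, -2.228]
wrist_force: [0.7, -0.8, 0.5]
finger_gap: 94.2
[-0.077  0.334  1.065  0.044  1.709 -2.555]
clock: 10.32
eef_pos: [572.6, 149.0, 385.5]
eef_rot: [-3.111, 0.007, -1.962]
wrist_force: [0.2, -0.7, 1.6]
finger_gap: 94.0
[ 0.198  0.323  1.085 -0.011  1.705 -2.554]
[[-0.382 -0.924  0.031]
 [-0.924  0.382 -0.005]
 [-0.007 -0.031 -1.   ]]
```

```bash
python3 -m crank '[{"offset":[0.02,-0.02,0],"spin":-7},{"offset":[0.04,-0.04,0],"spin":-14},{"offset":[0.06,-0.06,0],"spin":-21},{"offset":[0.08,-0.08,0],"spin":-28},{"offset":[0.10,-0.10,0],"spin":-35},{"offset":[0.12,-0.12,0],"spin":-42},{"offset":[0.14,-0.14,0],"spin":-49},{"offset":[0.16,-0.15,0],"spin":-56}]'
python3 -m crank '[{"offset":[0.04,0,0],"spin":-6},{"offset":[0.08,0,0],"spin":-11},{"offset":[0.12,0,0],"spin":-11},{"offset":[0.16,0,0],"spin":-11},{"offset":[0.20,0,0],"spin":-11},{"offset":[0.24,0,0],"spin":-11},{"offset":[0.28,0,0],"spin":-11},{"offset":[0.32,0,0],"spin":-11}]'
python3 -m crank '[{"offset":[0.04,0,0],"spin":0},{"offset":[0.08,0,0],"spin":0},{"offset":[0.12,0,0],"spin":0},{"offset":[0.16,0,0],"spin":0},{"offset":[0.20,0,0],"spin":0},{"offset":[0.24,0,0],"spin":0},{"offset":[0.28,0,0],"spin":0},{"offset":[0.32,0,0],"spin":0}]'
python3 -m crank '[{"offset":[1,0,0],"spin":0},{"offset":[1,0,0],"spin":0},{"offset":[1,0,0],"spin":0},{"offset":[1,0,0],"spin":0},{"offset":[1,0,0],"spin":0},{"offset":[1,0,0],"spin":0},{"offset":[1,0,0],"spin":0},{"offset":[1,0,0],"spin":0}]'
python3 -c "
from h import *
s=manip.read_state();print(s['joints'].round(3));print(Ro.from_euler('xyz',s['eef_rot']).as_matrix().round(3))"
```

```text
clock: 10.98
eef_pos: [732.9, -3.5, 385.9]
eef_rot: [-3.11, 0.007, -2.947]
wrist_force: [0.5, 1.0, 0.5]
finger_gap: 94.0
clock: 11.65
eef_pos: [791.6, -4.2, 315.6]
eef_rot: [-3.11, 0.036, -3.137]
wrist_force: [0.1, 0.6, 0.4]
finger_gap: 94.2
clock: 12.32
eef_pos: [825.8, -5.0, 252.0]
eef_rot: [-3.11, 0.064, -3.137]
wrist_force: [-0.1, 0.5, 0.1]
finger_gap: 93.8
clock: 12.98
eef_pos: [859.0, -5.9, 172.2]
eef_rot: [-3.109, 0.092, -3.136]
wrist_force: [-0.6, -0.1, -0.8]
finger_gap: 94.0
[-0.041  1.144  0.236 -0.028  1.668 -1.62 ]
[[-0.996 -0.003  0.092]
 [-0.006  0.999 -0.032]
 [-0.092 -0.032 -0.995]]
```

Each over-reach call adds about 0.028 rad of outward tilt, and the tilt is kept. I'll keep going, adding some upward component to hold height.

```bash

python3 -m crank '[{"offset":[1,0,0.4],"spin":0},{"offset":[1,0,0.4],"spin":0},{"offset":[1,0,0.4],"spin":0},{"offset":[1,0,0.4],"spin":0},{"offset":[1,0,0.4],"spin":0},{"offset":[1,0,0.4],"spin":0},{"offset":[1,0,0.4],"spin":0},{"offset":[1,0,0.4],"spin":0}]'
python3 -m crank '[{"offset":[1,0,0.4],"spin":0},{"offset":[1,0,0.4],"spin":0},{"offset":[1,0,0.4],"spin":0},{"offset":[1,0,0.4],"spin":0},{"offset":[1,0,0.4],"spin":0},{"offset":[1,0,0.4],"spin":0},{"offset":[1,0,0.4],"spin":0},{"offset":[1,0,0.4],"spin":0}]'
python3 -m crank '[{"offset":[1,0,0.4],"spin":0},{"offset":[1,0,0.4],"spin":0},{"offset":[1,0,0.4],"spin":0},{"offset":[1,0,0.4],"spin":0},{"offset":[1,0,0.4],"spin":0},{"offset":[1,0,0.4],"spin":0},{"offset":[1,0,0.4],"spin":0},{"offset":[1,0,0.4],"spin":0}]'
python3 -m crank '[{"offset":[1,0,0.4],"spin":0},{"offset":[1,0,0.4],"spin":0},{"offset":[1,0,0.4],"spin":0},{"offset":[1,0,0.4],"spin":0},{"offset":[1,0,0.4],"spin":0},{"offset":[1,0,0.4],"spin":0},{"offset":[1,0,0.4],"spin":0},{"offset":[1,0,0.4],"spin":0}]'
python3 -c "
from h import *
s=manip.read_state();print(s['joints'].round(3));print(Ro.from_euler('xyz',s['eef_rot']).as_matrix().round(3))"
```

```text
clock: 13.65
eef_pos: [858.5, -6.7, 202.5]
eef_rot: [-3.109, 0.121, -3.135]
wrist_force: [0.1, -0.9, -0.3]
finger_gap: 93.9
clock: 14.32
eef_pos: [859.9, -7.2, 223.8]
eef_rot: [-3.108, 0.15, -3.134]
wrist_force: [0.5, 0.3, 0.3]
finger_gap: 93.7
clock: 14.98
eef_pos: [862.7, -7.6, 239.6]
eef_rot: [-3.108, 0.179, -3.133]
wrist_force: [0.3, 0.1, 1.3]
finger_gap: 94.1
clock: 15.65
eef_pos: [866.7, -7.9, 251.5]
eef_rot: [-3.107, 0.208, -3.132]
wrist_force: [0.7, 0.5, 0.4]
finger_gap: 93.9
[-0.044  1.053  0.236 -0.023  1.643 -1.625]
[[-0.978 -0.003  0.207]
 [-0.01   0.999 -0.032]
 [-0.207 -0.033 -0.978]]
```

```bash

python3 -m crank '[{"offset":[1,0,0.5],"spin":0},{"offset":[1,0,0.5],"spin":0},{"offset":[1,0,0.5],"spin":0},{"offset":[1,0,0.5],"spin":0},{"offset":[1,0,0.5],"spin":0},{"offset":[1,0,0.5],"spin":0},{"offset":[1,0,0.5],"spin":0},{"offset":[1,0,0.5],"spin":0}]' |grep rot
python3 -m crank '[{"offset":[1,0,0.5],"spin":0},{"offset":[1,0,0.5],"spin":0},{"offset":[1,0,0.5],"spin":0},{"offset":[1,0,0.5],"spin":0},{"offset":[1,0,0.5],"spin":0},{"offset":[1,0,0.5],"spin":0},{"offset":[1,0,0.5],"spin":0},{"offset":[1,0,0.5],"spin":0}]' |grep rot
python3 -m crank '[{"offset":[1,0,0.5],"spin":0},{"offset":[1,0,0.5],"spin":0},{"offset":[1,0,0.5],"spin":0},{"offset":[1,0,0.5],"spin":0},{"offset":[1,0,0.5],"spin":0},{"offset":[1,0,0.5],"spin":0},{"offset":[1,0,0.5],"spin":0},{"offset":[1,0,0.5],"spin":0}]' |grep rot
python3 -m crank '[{"offset":[1,0,0.5],"spin":0},{"offset":[1,0,0.5],"spin":0},{"offset":[1,0,0.5],"spin":0},{"offset":[1,0,0.5],"spin":0},{"offset":[1,0,0.5],"spin":0},{"offset":[1,0,0.5],"spin":0},{"offset":[1,0,0.5],"spin":0},{"offset":[1,0,0.5],"spin":0}]' |grep rot
python3 -m crank '[{"offset":[1,0,0.5],"spin":0},{"offset":[1,0,0.5],"spin":0},{"offset":[1,0,0.5],"spin":0},{"offset":[1,0,0.5],"spin":0},{"offset":[1,0,0.5],"spin":0},{"offset":[1,0,0.5],"spin":0},{"offset":[1,0,0.5],"spin":0},{"offset":[1,0,0.5],"spin":0}]' |grep rot
python3 -m crank '[{"offset":[1,0,0.5],"spin":0},{"offset":[1,0,0.5],"spin":0},{"offset":[1,0,0.5],"spin":0},{"offset":[1,0,0.5],"spin":0},{"offset":[1,0,0.5],"spin":0},{"offset":[1,0,0.5],"spin":0},{"offset":[1,0,0.5],"spin":0},{"offset":[1,0,0.5],"spin":0}]'
python3 -m crank '[{"offset":[1,0,0.6],"spin":0},{"offset":[1,0,0.6],"spin":0},{"offset":[1,0,0.6],"spin":0},{"offset":[1,0,0.6],"spin":0},{"offset":[1,0,0.6],"spin":0},{"offset":[1,0,0.6],"spin":0},{"offset":[1,0,0.6],"spin":0},{"offset":[1,0,0.6],"spin":0}]'
python3 -m crank '[{"offset":[1,0,0.6],"spin":0},{"offset":[1,0,0.6],"spin":0},{"offset":[1,0,0.6],"spin":0},{"offset":[1,0,0.6],"spin":0},{"offset":[1,0,0.6],"spin":0},{"offset":[1,0,0.6],"spin":0},{"offset":[1,0,0.6],"spin":0},{"offset":[1,0,0.6],"spin":0}]'
python3 -m crank '[{"offset":[1,0,0.6],"spin":0},{"offset":[1,0,0.6],"spin":0},{"offset":[1,0,0.6],"spin":0},{"offset":[1,0,0.6],"spin":0},{"offset":[1,0,0.6],"spin":0},{"offset":[1,0,0.6],"spin":0},{"offset":[1,0,0.6],"spin":0},{"offset":[1,0,0.6],"spin":0}]'
python3 -c "
from h import *
s=manip.read_state();print(s['joints'].round(3));print(Ro.from_euler('xyz',s['eef_rot']).as_matrix().round(3))"
```

```text
eef_rot: [-3.107, 0.237, -3.131]
eef_rot: [-3.106, 0.266, -3.13]
eef_rot: [-3.105, 0.296, -3.129]
eef_rot: [-3.104, 0.325, -3.127]
eef_rot: [-3.104, 0.354, -3.126]
clock: 19.65
eef_pos: [878.7, -8.7, 344.6]
eef_rot: [-3.103, 0.384, -3.125]
wrist_force: [0.4, -0.4, 0.2]
finger_gap: 94.1
clock: 20.32
eef_pos: [875.9, -8.8, 368.0]
eef_rot: [-3.102, 0.413, -3.124]
wrist_force: [-0.6, 0.8, -0.4]
finger_gap: 93.9
clock: 20.98
eef_pos: [875.7, -8.9, 385.5]
eef_rot: [-3.1, 0.442, -3.122]
wrist_force: [-0.1, -0.1, -0.4]
finger_gap: 94.0
clock: 21.65
eef_pos: [877.4, -8.9, 399.1]
eef_rot: [-3.099, 0.472, -3.121]
wrist_force: [-0.3, 0.3, -0.1]
finger_gap: 94.4
[-0.048  0.895  0.236 -0.011  1.537 -1.632]
[[-0.891 -0.001  0.455]
 [-0.018  0.999 -0.033]
 [-0.454 -0.038 -0.89 ]]
```

```bash

python3 -m crank '[{"offset":[1,0,0.5],"spin":0},{"offset":[1,0,0.5],"spin":0},{"offset":[1,0,0.5],"spin":0},{"offset":[1,0,0.5],"spin":0},{"offset":[1,0,0.5],"spin":0},{"offset":[1,0,0.5],"spin":0},{"offset":[1,0,0.5],"spin":0},{"offset":[1,0,0.5],"spin":0}]' |grep rot
python3 -m crank '[{"offset":[1,0,0.5],"spin":0},{"offset":[1,0,0.5],"spin":0},{"offset":[1,0,0.5],"spin":0},{"offset":[1,0,0.5],"spin":0},{"offset":[1,0,0.5],"spin":0},{"offset":[1,0,0.5],"spin":0},{"offset":[1,0,0.5],"spin":0},{"offset":[1,0,0.5],"spin":0}]' |grep rot
python3 -m crank '[{"offset":[1,0,0.5],"spin":0},{"offset":[1,0,0.5],"spin":0},{"offset":[1,0,0.5],"spin":0},{"offset":[1,0,0.5],"spin":0},{"offset":[1,0,0.5],"spin":0},{"offset":[1,0,0.5],"spin":0},{"offset":[1,0,0.5],"spin":0},{"offset":[1,0,0.5],"spin":0}]' |grep rot
python3 -m crank '[{"offset":[1,0,0.5],"spin":0},{"offset":[1,0,0.5],"spin":0},{"offset":[1,0,0.5],"spin":0},{"offset":[1,0,0.5],"spin":0},{"offset":[1,0,0.5],"spin":0},{"offset":[1,0,0.5],"spin":0},{"offset":[1,0,0.5],"spin":0},{"offset":[1,0,0.5],"spin":0}]' |grep rot
python3 -m crank '[{"offset":[1,0,0.5],"spin":0},{"offset":[1,0,0.5],"spin":0},{"offset":[1,0,0.5],"spin":0},{"offset":[1,0,0.5],"spin":0},{"offset":[1,0,0.5],"spin":0},{"offset":[1,0,0.5],"spin":0},{"offset":[1,0,0.5],"spin":0},{"offset":[1,0,0.5],"spin":0}]'
python3 -m crank '[{"offset":[-0.03,0.01,-0.01],"spin":-7},{"offset":[-0.07,0.02,-0.02],"spin":-14},{"offset":[-0.11,0.03,-0.03],"spin":-21},{"offset":[-0.15,0.04,-0.04],"spin":-28},{"offset":[-0.19,0.06,-0.05],"spin":-35},{"offset":[-0.23,0.08,-0.06],"spin":-42},{"offset":[-0.27,0.10,-0.07],"spin":-49},{"offset":[-0.30,0.12,-0.08],"spin":-56}]'
python3 -c "
from h import *
s=manip.read_state();print(s['joints'].round(3));print(Ro.from_euler('xyz',s['eef_rot']).as_matrix().round(3))"
```

```text
eef_rot: [-3.098, 0.501, -3.12]
eef_rot: [-3.097, 0.53, -3.118]
eef_rot: [-3.095, 0.56, -3.117]
eef_rot: [-3.094, 0.589, -3.115]
clock: 24.98
eef_pos: [925.6, -8.9, 392.6]
eef_rot: [-3.092, 0.618, -3.113]
wrist_force: [0.2, -0.3, -0.7]
finger_gap: 94.2
clock: 25.65
eef_pos: [688.1, 78.4, 331.0]
eef_rot: [-3.094, 0.619, 2.351]
wrist_force: [0.4, 1.2, 0.1]
finger_gap: 94.1
[ 0.268  0.42   1.188 -0.582  1.295 -0.403]
[[-0.573  0.73   0.374]
 [ 0.579  0.683 -0.446]
 [-0.581 -0.039 -0.813]]
```

```bash

python3 -m crank '[{"offset":[-0.02,0,-0.03],"spin":-7},{"offset":[-0.04,0,-0.06],"spin":-14},{"offset":[-0.06,0,-0.09],"spin":-21},{"offset":[-0.08,0,-0.12],"spin":-28},{"offset":[-0.10,-0.01,-0.15],"spin":-35},{"offset":[-0.12,-0.02,-0.18],"spin":-42},{"offset":[-0.122,-0.025,-0.21],"spin":-47},{"offset":[-0.122,-0.025,-0.225],"spin":-47}]'
python3 - <<'E'
from h import *
s=manip.read_state();print(s['joints'].round(3));print(Ro.from_euler('xyz',s['eef_rot']).as_matrix().round(3))
p=shot('wrist','w5')
for t in('tray_knob','deck_edge'):
    print(t,[(np.round(d['location'],1).tolist(),round(d['conf'],2)) for d in manip.search_frame(p,t)[:2]])
E
```

```text
clock: 26.32
eef_pos: [565.1, 52.2, 102.9]
eef_rot: [-3.09, 0.62, 1.527]
wrist_force: [0.5, -0.4, 0.6]
finger_gap: 94.2
[ 0.283  0.614  1.443 -0.572  1.398  0.535]
[[ 0.035  0.996 -0.077]
 [ 0.813 -0.073 -0.578]
 [-0.581 -0.042 -0.813]]
tray_knob [([551.8, -93.2, 84.2], 0.65), ([558.5, -102.3, 91.7], 0.3)]
deck_edge [([553.8, -105.9, 87.1], 0.89)]
```

View pics/w5.png

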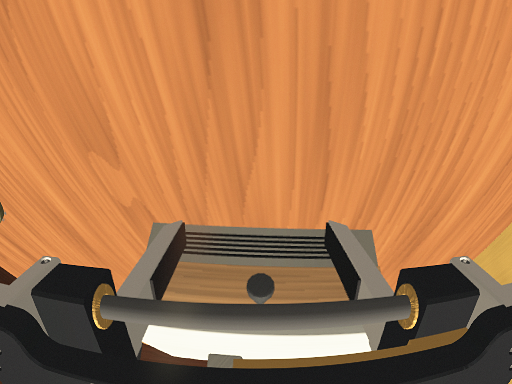

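The wrist view shows the knob head at (260,287), centred between the finger tips (185,225) and (328,225), with the deck edge above it. I'll check it by ray on the plane of the knob's face.

```bash
python3 - <<'E'
from h import *
s=manip.read_state();p=shot('wrist')
u=np.array([-.066,-.998,0]);e=np.array([562,-52,0])
for q in((260,285),(260,288)):
    o,d=wray(p,s,*q);print((o+d*(((e+3*u-o)@u)/(d@u))).round(1))
R=Ro.from_euler('xyz',s['eef_rot']).as_matrix();k=np.r_[(e+11*u)[:2],100]
t=k+19*R[:,2];print('tcp',t.round(1),'move',(t-s['eef_pos']).round(1))
E
```

```text
[563.8 -55.1 103. ]
[563.9 -55.1 106.2]
tcp [559.9 -74.   84.6] move [  -6.5 -127.5  -21.5]
```

```bash

python3 -m crank '[{"offset":[-0.001,-0.02,-0.01],"spin":0},{"offset":[-0.002,-0.04,-0.019],"spin":0},{"offset":[-0.003,-0.06,-0.019],"spin":0},{"offset":[-0.004,-0.08,-0.019],"spin":0},{"offset":[-0.005,-0.1,-0.019],"spin":0},{"offset":[-0.005,-0.115,-0.019],"spin":0},{"offset":[-0.005,-0.127,-0.019],"spin":0},{"offset":[-0.005,-0.127,-0.019],"spin":0}]'
python3 -m crank '[{"offset":[0,0,0],"spin":0},{"offset":[0,0,0],"spin":0},{"offset":[0,0,0],"spin":0},{"offset":[0,0,0],"spin":0},{"offset":[0,0,0],"spin":0},{"offset":[0,0,0],"spin":0},{"offset":[0,0,0],"spin":0},{"offset":[0,0,0],"spin":0}]' 0 20
python3 -m crank '[{"offset":[0,0,0],"spin":0},{"offset":[0,0,0],"spin":0},{"offset":[0,0,0],"spin":0},{"offset":[0,0,0],"spin":0},{"offset":[0,0,0],"spin":0},{"offset":[0,0,0],"spin":0},{"offset":[0,0,0],"spin":0},{"offset":[0,0,0],"spin":0}]' 0 20
```

```text
clock: 27.18
eef_pos: [562.8, -73.7, 90.0]
eef_rot: [-3.1, 0.617, 1.53]
wrist_force: [0.5, 0.3, -1.0]
finger_gap: 94.0
clock: 27.85
eef_pos: [562.8, -73.8, 90.0]
eef_rot: [-3.1, 0.617, 1.53]
wrist_force: [0.3, 0.6, -0.5]
finger_gap: 44.4
clock: 28.52
eef_pos: [560.7, -73.7, 89.9]
eef_rot: [-3.094, 0.618, 1.531]
wrist_force: [-16.8, 4.7, 8.8]
finger_gap: 27.3
```

```bash

python3 -m crank '[{"offset":[0.0003,0.005,0],"spin":0},{"offset":[0.001,0.015,0],"spin":0},{"offset":[0.0017,0.026,0],"spin":0},{"offset":[0.0025,0.038,0],"spin":0},{"offset":[0.0033,0.05,0],"spin":0},{"offset":[0.004,0.062,0],"spin":0},{"offset":[0.0049,0.074,0],"spin":0},{"offset":[0.0056,0.085,0],"spin":0}]'
```

```text
clock: 29.18
eef_pos: [566.8, 12.8, 90.0]
eef_rot: [-3.095, 0.618, 1.532]
wrist_force: [6.2, -1.7, -1.5]
finger_gap: 27.0
```

```bash

python3 -m crank '[{"offset":[0.001,0.012,0],"spin":0},{"offset":[0.0017,0.025,0],"spin":0},{"offset":[0.0025,0.038,0],"spin":0},{"offset":[0.0033,0.05,0],"spin":0},{"offset":[0.004,0.06,0],"spin":0},{"offset":[0.0046,0.069,0],"spin":0},{"offset":[0.0051,0.076,0],"spin":0},{"offset":[0.0053,0.08,0],"spin":0}]'
python3 -m crank '[{"offset":[0,0.001,0],"spin":0},{"offset":[0,0.002,0],"spin":0},{"offset":[0,0.004,0],"spin":0},{"offset":[0,0.006,0],"spin":0},{"offset":[0,0.007,0],"spin":0},{"offset":[0,0.008,0],"spin":0},{"offset":[0,0.008,0],"spin":0},{"offset":[0,0.008,0],"spin":0}]'
python3 - <<'E'
from h import *
print(manip.read_state()['wrist_force'])
S=shot('scene');D=shot('side','s6')
for n,p in(('sc',S),('si',D)):
    for t in('wheel','tray_floor','tray_knob'): print(n,t,[(np.round(d['location'],1).tolist(),round(d['conf'],2)) for d in manip.search_frame(p,t)[:1]])
E
```

```text
clock: 29.85
eef_pos: [572.8, 94.5, 90.0]
eef_rot: [-3.097, 0.618, 1.532]
wrist_force: [8.7, -2.0, -1.1]
finger_gap: 26.8
clock: 30.52
eef_pos: [573.1, 100.1, 89.3]
eef_rot: [-3.096, 0.622, 1.531]
wrist_force: [11.0, -24.8, -9.9]
finger_gap: 27.1
[ 11.00562556 -24.8398006   -9.9195961 ]
sc wheel [([527.0, 1.4, 91.7], 0.95)]
sc tray_floor [([596.8, 21.9, 63.7], 0.87)]
sc tray_knob [([595.2, 19.3, 61.2], 0.92)]
si wheel [([518.8, 10.0, 95.9], 0.65)]
si tray_floor [([586.7, 54.8, 97.2], 0.74)]
si tray_knob [([582.5, 49.4, 101.9], 0.68)]
```

View pics/s6.png

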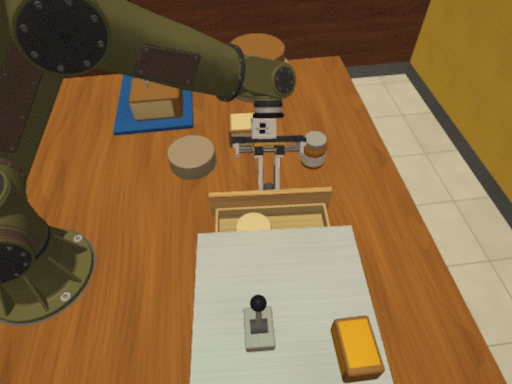

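The side view shows the tray out with the small cheese lying in it at about (253,225), and the lever still upright. The 25 N pull with no further travel means the tray is at its stop, so I'll release and back off along the tool axis.

```bash

python3 -m crank '[{"offset":[0,-0.002,0],"spin":0},{"offset":[0,-0.002,0],"spin":0},{"offset":[0,-0.002,0],"spin":0},{"offset":[0,-0.002,0],"spin":0},{"offset":[0,-0.002,0],"spin":0},{"offset":[0,-0.002,0],"spin":0},{"offset":[0,-0.002,0],"spin":0},{"offset":[0,-0.002,0],"spin":0}]' 1 20
python3 -m crank '[{"offset":[0,0.012,0.016],"spin":0},{"offset":[0,0.024,0.032],"spin":0},{"offset":[0,0.036,0.05],"spin":0},{"offset":[0,0.05,0.08],"spin":0},{"offset":[0,0.06,0.11],"spin":0},{"offset":[0,0.07,0.14],"spin":0},{"offset":[0,0.07,0.17],"spin":0},{"offset":[0,0.07,0.2],"spin":0}]'
python3 -m crank '[{"offset":[0,0,0],"spin":0},{"offset":[0,0,0],"spin":0},{"offset":[0,0,0],"spin":0},{"offset":[0,0,0],"spin":0},{"offset":[0,0,0],"spin":0},{"offset":[0,0,0],"spin":0},{"offset":[0,0,0],"spin":0},{"offset":[0,0,0],"spin":0}]'
python3 - <<'E'
from h import *
S=shot('scene','sc7');D=shot('side','s7')
cv2.imwrite('pics/both.png',np.hstack([S['pixels'][90:300,90:410],D['pixels'][90:300,150:470]])[:,:,::-1])
for n,p in(('sc',S),('si',D)):
    for t in('wheel','deck_cheese','wedge','jar','tomme'): print(n,t,[(np.round(d['location'],1).tolist(),round(d['conf'],2)) for d in manip.search_frame(p,t)[:1]])
# expected front panel top-middle position at 170: knob expected pixel; deck ball
u=np.array([-.066,-.998]);e=np.array([562,-52])
for o in(150,160,170):
    f=e+(190-144-o-43)*u
    print(o,'knob end',proj(S,[*f,100]).round(1),proj(D,[*f,100]).round(1))
pts=[]
for p in(S,D):
    a,b=proj(p,(500,-258,264)).round().astype(int)
    m=p['pixels'][b-14:b+15,a-14:a+15].max(2)<60
    n,l,st,ce=cv2.connectedComponentsWithStats(m.astype(np.uint8));i=1+np.argmax(st[1:,4]);pts.append(ce[i]+[a-14,b-14])
(o1,d1),(o2,d2)=ray(S,*pts[0]),ray(D,*pts[1]);t=np.linalg.lstsq(np.c_[d1,-d2],o2-o1,rcond=None)[0]
print('ball',(o1+d1*t[0]).round(1))
E
```

```text
clock: 31.58
eef_pos: [573.0, 98.2, 89.3]
eef_rot: [-3.096, 0.622, 1.531]
wrist_force: [0.6, 0.2, -0.1]
finger_gap: 76.9
clock: 32.25
eef_pos: [572.7, 168.8, 290.8]
eef_rot: [-3.096, 0.622, 1.532]
wrist_force: [0.5, 0.0, -0.6]
finger_gap: 94.1
clock: 32.92
eef_pos: [572.7, 168.7, 290.4]
eef_rot: [-3.095, 0.622, 1.532]
wrist_force: [-0.9, -0.9, -0.7]
finger_gap: 94.1
sc wheel [([527.4, 4.5, 91.4], 0.77)]
sc deck_cheese [([662.6, -314.1, 204.7], 0.96)]
sc wedge [([581.7, 396.5, 66.3], 0.76)]
sc jar [([744.1, 265.2, 88.6], 0.9)]
sc tomme [([380.4, 303.1, 53.0], 0.83)]
si wheel [([521.8, 7.8, 95.9], 0.63)]
si deck_cheese [([642.3, -326.0, 205.1], 0.63)]
si wedge [([563.4, 365.9, 67.5], 0.89)]
si jar [([730.5, 256.5, 68.1], 0.87)]
si tomme [([383.3, 296.1, 60.1], 0.61)]
150 knob end [280.2 207.6] [267.9 191.5]
160 knob end [283.6 207.2] [267.6 188.5]
170 knob end [287.  206.9] [267.2 185.4]
ball [ 500.7 -258.   263.8]
```

View pics/both.png

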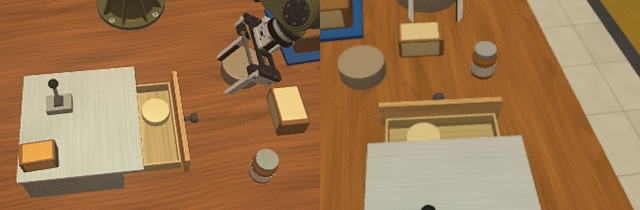

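The left half is the scene crop, the right half the side crop. The knob end is at scene (287,208) and side (268,185), matching the projection for 170 mm out. The cheese lies flat in the tray, the lever is upright, and the gripper is clear.

```bash
python3 -c "
from cell import manip
print(manip.sign_off())"
```

```text
the job is handed in; nothing more can be done
None
```

The tray is out to its stop with the little cheese still in it, the vent lever stands upright, and the gripper has let go of everything. I handed the job in at about 33 s of the 54 s; no verdict is reported.

**Vent lever:** I gripped the ball and moved it along its arc. The last check puts the ball at (501, -258, 264) mm, which is the pivot's height plus 90 mm. That is upright to within a few mm, well inside the 8 degrees allowed.

**Tool tilt:** The moves have no tilt term. I built up about 35 degrees by repeatedly reaching past the arm's limit, then spun the tilted tool to face the cabinet. This took about 13 s.

**Tray:** I gripped the knob (27 mm gap against its 28 mm head) and pulled until the wrist felt about 25 N with no more travel. The knob's end matches the projected position for 170 mm out in both cameras. The little cheese lies flat on the tray floor.

**Other cheeses and jar:** They appear unmoved, and the pull did not come near them. The networks' readings were mostly within about 15 mm of the first ones. The exception is the large cheese block in the side view, which read 49 mm off in x. It was partly hidden by the arm in the first picture, and the scene camera puts it within 5 mm.

**Small disagreement:** The wrist camera placed the knob 3 to 6 mm higher than its stated 100 mm. I relied on the stated height, and the grasp held.

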